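# Isolate the repair bench: switch off and swing out the lockout hasp

## Task

Before the bench is serviced, isolate it: on the grey sloping-faced isolator box, push the black handle in against its spring and, keeping it pushed in (never forcing it round), turn it a quarter turn anticlockwise (seen facing the handle) to off, then let it spring back out so that it is locked there. Only then swing the steel lockout hasp beside it fully out, clockwise past the edge of the box, so that its padlock eye stands clear. Leave the spool, the jar and the screwdriver where they are.

Things in the scene. Friction and masses are not known exactly. Their poses are not given: they have to be found in the camera images.
- isolator: grey wedge-shaped box fixed to the bench: 200 mm deep (x), 240 wide (y), 50 high in front, 173 at the back. Origin: centre of its underside; x to its high back, y to its left, z up. Its flat top face slopes 0.55 rad (31.5 deg) down towards its front (-x); handle and hasp stand square to this face, so their axes lean 31.5 deg from vertical towards -x
- handle_grip (a point): on the handle's axis, 45 mm above the sloping face when out; moves with the handle. x to the bar's pointer end, y across it, z outwards, square to the face. Handle: black bar 84 mm long (54 from axis to the white-marked pointer end, 30 to the tail), 16 wide, top 55 above the face, on a black round skirt 92 in diameter, top 19 above the face. Grip the 16 mm width near the axis
- handle (a joint): handle angle: 0 to 0.2 on (pointer up the slope, 0.2 rad free play), 1.571 off (pointer to the box's left, +y; solid stop). Grows anticlockwise seen from outside, about its point's +z. Friction 0.15 N m; stays where left. A hidden gate blocks turning unless pushed in 6 mm or more; released between, it stays half in under the gate; springs out only at on or within 0.05 rad of off
- handle_push (a joint): how far the handle is pushed in along its axis, m: 0 out (sprung), 0.009 fully in, a solid stop. The spring pushes back with 6 N at the start and 10.5 N fully in
- hasp_tab (a point): on the hasp's upright finger tab, 36 mm above the sloping face; moves with the hasp. x along the hasp from pivot to eye, z outwards, square to the face. Tab: steel block 16 mm along the hasp, 10 across, from the hasp's plate (top 16 mm above the face) up to 48 mm above the face, 52 mm from the pivot. Hasp: flat steel bar 18 mm wide, ring-shaped padlock eye at the end, 88 mm from the pivot
- hasp_pivot (a point): point on the pivot axis of the hasp, 36 mm above the sloping face; 90 mm to the right (-y of the box) of the handle's axis. It turns with the hasp; axes as for the hasp's tab
- hasp (a joint): hasp angle: 0 parked (eye pointing up the slope, beside the handle), 1.571 fully out (eye to the box's right, -y, past its edge; solid stop). Grows clockwise seen from outside, about the pivot point's -z. Friction 0.06 N m; stays where left. The handle's skirt stops its heel at about 1.2 unless the handle is off and sprung out
- spool: bystander: small aluminium solder spool standing beside the box, 54 mm diameter, 42 mm high. Origin: centre of its underside
- jar: bystander: small glass jar with a black lid, 48 mm diameter, 50 mm high, standing beside the box. Origin: centre of its underside
- screwdriver: bystander: screwdriver about 170 mm long lying on the mat between robot and box, roughly along y. Origin at its underside, midway

How it is judged:
On the way, in this order (a step that is already met when the one before it is completed fails the run):
1. the handle is at off and has sprung out, the hasp not yet swung out (value of joint handle above 1.5 rad and value of joint handle_push below 0.002 m and value of joint hasp below 0.9 rad), for 0.2 s.
2. the hasp is swung fully out with the handle locked at off (value of joint handle above 1.5 rad and value of joint handle_push below 0.002 m and value of joint hasp above 1.42 rad), for 0.2 s.
At the end, for the whole second after the job is handed in: the handle stands at off (joint above 1.5 rad) and is sprung out (pushed in less than 2 mm), the hasp is swung out above 1.42 rad, both at rest, and spool, jar and screwdriver are within 25 mm of where they were (all of step 2 and velocity of joint hasp between -0.05 and 0.05 rad/s and velocity of joint handle between -0.05 and 0.05 rad/s and distance of each of spool, jar, screwdriver from where it was at the start of the episode below 0.025 m); the robot touches nothing.
It fails at once if the handle is forced past its gate without being pushed in (value of joint handle between 0.28 and 1.45 rad and value of joint handle_push below 0.004 m).
It fails at once if a bystander (spool, jar or screwdriver) is shifted 25 mm or more (not (distance of each of spool, jar, screwdriver from where it was at the start of the episode below 0.025 m)).
It also fails if it takes over 51 s, if anything falls off the work surface, if the arm or the gripper's body presses on something with over 40 N, if the wrist force passes 120 N, or if a joint passes its speed limit or range.

## Robot

A 6-joint arm with a two-finger parallel gripper is mounted at the origin on the work surface. World frame = base frame: x ahead of the robot, y to its left, z up, the work surface at z = 0. Lengths are in m, angles in rad, forces in N, time in s.
With the tool pointing down it reaches from about 0.275 to 0.75 m from the base axis. Payload 10.2 kg.
Tool frame: the origin (TCP) lies midway between the tips of the shut fingers; the grasp point (between the pads) lies 19 mm behind it (env.hold_point_z is the distance from the TCP to the grasp point, in m); z points along the fingers, y is the line along which they close (so a half turn about z gives the same grasp; the last joint's range is limited). The gripper opens to 85 mm and grips with 20 to 120 N. Pads are 22 mm wide; open, the fingers measure 114 mm over their backs; the gripper's body (76 mm by 85 mm) begins 54 mm behind the grasp point. The pads swing forward as they close: fully open they stand 13 mm farther back than shut.
Start: joints at [-0.223, 0.313, 1.498, -0, 1.331, -0.223], TCP at [0.525, -0, 0.21] pointing down, gripper open.
Joint ranges: [-2.94, 2.94], [-0.97, 2.17], [0.19, 2.56], [-1.23, 4.37], [0.02, 3.11], [-2.88, 2.88]. Speed limits (rad/s): [2.39, 2.39, 3.01, 3.14, 3.14, 3.14].

## Interface

Orientations are given as a unit quaternion [x, y, z, w].
In Python, from bench import env, kinematics, monitor, eyes, job gives the robot as it stands. The module is installed in compiled form; this text tells all that it offers. Calls block until the motion is done:
- env.reach(position, orientation): joint-space move of the TCP to a pose.
- env.movel(position, velocity=0.15, frame=None, guard=None): straight line of the TCP; frame=None keeps the orientation; velocity is the mean speed in m/s. With guard (N) it stops when the force on the tool has changed by that much, and returns True; else False.
- env.set_joints(angles): joint-space move.
- env.release() and env.close_gripper(effort=None): open the fingers fully, or close them until they stop; effort is the grip in N (None keeps the last).
- env.hold(seconds).
- kinematics.ik(position, orientation): joint angles nearest the present ones, or None.
- monitor.sense(): the state.
- eyes.grab_frame(name): name is "scene" or "side" or "wrist"; returns a dict with "frame" (384x512x3 uint8, red, green, blue), "mtx" (3x3 intrinsics, pixels), "view" (4x4, takes a point from world to camera coordinates). Camera axes: x right, y down, z forward; pixel columns grow to the right and rows downward; lengths in m; the calibration is good to about 2 mm. The wrist camera is an equidistant fisheye: a pixel r from the principal point sees the ray r / f radians off the axis. A picture is of the moment at which its call begins. There is no depth.
A pose or a line that the arm cannot do raises env.MotionError and nothing moves.
- job.hand_in(): hands the job in; it is judged then, once.
The state is a dict: "clock": time; "joints": joint angles; "qvel": joint speeds; "joint_efforts": joint torques, N m; "position": TCP position; "ee_rot": TCP orientation; "contact_force": force on the tool from outside, world axes, zero at the start; "ft_torque": the same for the moment, N m; "finger_gap": opening from 0.0 (shut) to 1.0 (fully open); "gripper_force": force on a finger pad.
Only numpy, scipy, OpenCV 4.12 (cv2) and the standard library are available. Lean on these libraries where they do the work, as an engineer would, in place of code of your own. Each camera call takes 0.05 s, during which the arm holds its last target. There are 200 camera calls.

## Working session

There is one attempt and no reset: what is moved stays moved. The work goes in short steps, each a Python script; the robot and the scene stay as the last script left them, time stands still between calls to the robot, and variables do not carry over. Pictures are saved under pics/ and viewed, at most 10 in all, crops included, and the job is handed in when it is done.

```bash
mkdir -p pics; ls
python3 - <<'E'
from bench import env,monitor,eyes
import cv2,numpy as np
for n in("scene","side","wrist"):
    f=eyes.grab_frame(n); cv2.imwrite(f"pics/{n}0.png",f["frame"][...,::-1]); np.savez(f"pics/{n}0.npz",**f)
    print(n,f["mtx"].round(1).tolist(),f["view"].round(3).tolist())
a=[cv2.imread(f"pics/{n}0.png") for n in("scene","side")]
s=monitor.sense();print(s["clock"],s["position"],s["ee_rot"],s["contact_force"],env.hold_point_z)
E
```

```text
pics
scene [[351.4, 0.0, 254.1], [0.0, 351.4, 197.3], [0.0, 0.0, 1.0]] [[-0.705, 0.709, 0.018, 0.363], [0.508, 0.522, -0.685, -0.216], [-0.495, -0.474, -0.728, 1.075], [0.0, 0.0, 0.0, 1.0]]
side [[377.4, 0.0, 253.7], [0.0, 377.4, 188.5], [0.0, 0.0, 1.0]] [[-0.828, -0.56, -0.017, 0.499], [-0.369, 0.569, -0.735, 0.255], [0.421, -0.602, -0.678, 0.67], [0.0, 0.0, 0.0, 1.0]]
wrist [[297.3, 0.0, 254.6], [0.0, 297.3, 190.9], [0.0, 0.0, 1.0]] [[1.0, 0.001, -0.001, -0.526], [0.001, -0.962, 0.272, -0.036], [-0.001, -0.272, -0.962, 0.378], [0.0, 0.0, 0.0, 1.0]]
0.15 [5.24803024e-01 3.73153791e-05 2.09669090e-01] [ 7.07107570e-01  7.07105828e-01 -2.51644847e-04 -4.11068072e-04] [-0.53162318 -0.56349385  0.07629484] 0.0187
```

View pics/scene0.png

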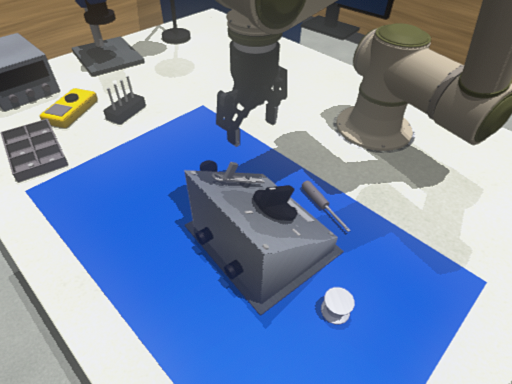

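View pics/side0.png

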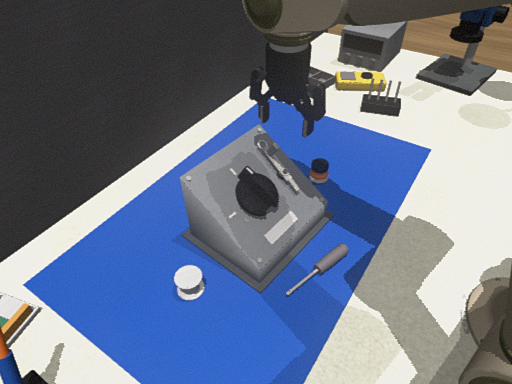

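View pics/wrist0.png

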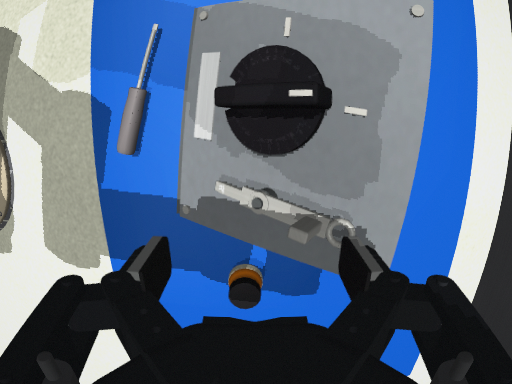

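The pictures show the box with its back towards +x and the handle pointer up the slope. The skirt centre is at about (277,101) in the wrist view, the hasp pivot at (258,203) and the eye at (342,233). The jar stands to the right of the box, the spool to the left and the screwdriver in front. I'll fit the box pose from its face corners.

```bash
cat > h.py <<'E'
import numpy as np,cv2
from scipy.optimize import least_squares
from scipy.spatial.transform import Rotation as R
def proj(f,p,fish):
    c=f["view"]@np.append(p,1);K=f["mtx"];r=np.hypot(c[0],c[1])
    u=c[:2]/r*np.arctan2(r,c[2]) if fish else c[:2]/c[2]
    return K[:2,:2]@u+K[:2,2]
def ray(f,px,fish):
    K=f["mtx"];u=(np.array(px,float)-K[:2,2])/K[0,0];V=f["view"]
    if fish: t=np.hypot(*u);d=np.array([*(u/t*np.sin(t)),np.cos(t)])
    else: d=np.array([*u,1])
    return -V[:3,:3].T@V[:3,3],V[:3,:3].T@(d/np.linalg.norm(d))
TILT=R.from_euler('y',-0.55)  # box->face frame: z = outward normal, x up the slope
def box(p): # x,y,yaw -> origin, rot of box, rot of face, face reference pt (centre)
    Rb=R.from_euler('z',p[2]);return np.array([p[0],p[1],0]),Rb,Rb*TILT
C0=np.array([0,0,.1115])
def face_hit(p,f,px,fish,h): # hit of ray with plane h above face, in face coords
    o,Rb,Rf=box(p);c=o+Rb.apply(C0);a,d=ray(f,px,fish);n=Rf.apply([0,0,1])
    t=((c-a)@n+h)/(d@n);return Rf.inv().apply(a+t*d-c)
def face2w(p,q):
    o,Rb,Rf=box(p);return o+Rb.apply(C0)+Rf.apply(q)
E
cat > fit.py <<'E'
from h import *
F={n:dict(np.load(f"pics/{n}0.npz")) for n in("scene","side","wrist")}
P={"FL":(-.1,.12,.05),"FR":(-.1,-.12,.05),"BL":(.1,.12,.173),"BR":(.1,-.12,.173)}
O={"side":dict(BR=(260,127),FR=(327,207),FL=(262,277),BL=(182,180)),
"scene":dict(BR=(186,170),BL=(262,250),FL=(337,238),FR=(265,176)),
"wrist":dict(FL=(197,5),FR=(180,213),BR=(390,270))}
def res(p):
    o,Rb,_=box(p);return np.concatenate([proj(F[n],o+Rb.apply(P[k]),n=="wrist")-v for n in O for k,v in O[n].items()])
s=least_squares(res,[.55,.1,0],loss="soft_l1");p=s.x;print(p);print(res(p).reshape(-1,2).round(1).tolist())
np.save("p.npy",p)
for nm,px,h in(("skirt",(277,101),.019),("tip",(331,97),.05),("tail",(215,97),.05),("mark",(301,93),.055),("piv",(258,203),.016),("eye",(342,233),.014)):
    q=face_hit(p,F["wrist"],px,True,h);print(nm,q.round(4),face2w(p,q).round(4))
for n,px in(("jar",(245,285)),):
    a,d=ray(F["wrist"],px,True);print(n,a+d*(.05-a[2])/d[2])
E
python3 fit.py
```

```text
[ 0.54837922  0.06045677 -0.097719  ]
[[-2.8, -2.4], [-0.4, -5.6], [-2.6, -6.2], [-3.5, -1.3], [-1.0, 2.3], [6.4, 5.2], [2.0, -0.4], [-2.2, -1.1], [-1.6, -0.3], [-0.4, -0.6], [-6.4, 11.9]]
skirt [0.0046 0.0143 0.019 ] [0.5438 0.0753 0.1301]
tip [0.0591 0.0195 0.05  ] [0.5744 0.0775 0.185 ]
tail [-0.0343  0.0128  0.05  ] [0.4945 0.0786 0.1362]
mark [0.0401 0.0197 0.055 ] [0.5558 0.0796 0.1794]
piv [-0.0046 -0.0753  0.016 ] [ 0.5288 -0.0133  0.1227]
eye [ 0.0736 -0.0814  0.014 ] [ 0.5956 -0.026   0.1619]
jar [ 0.51348647 -0.14871169  0.05      ]
```

```bash
cat >> h.py <<'E'
def tool(p,phi): # tool orientation: z into face, y (closing) at angle phi from face y
    _,_,Rf=box(p);return Rf*R.from_euler('z',phi)*R.from_euler('x',np.pi)
E
python3 - <<'E'
from h import *
from bench import env,kinematics,monitor,eyes
p=np.load("p.npy");H=np.array([.0046,.0143,0])
for fl in(0,np.pi):
  for a in(0,.8,1.571,1.65):
    for z in(.13,.02):
      j=kinematics.ik(face2w(p,H+[0,0,z]).tolist(),tool(p,a+fl).as_quat().tolist())
      print(fl>0,a,z,None if j is None else np.round(j,2).tolist())
E
```

```text
False 0 0.13 [-0.06, -0.05, 1.99, -0.03, 0.65, 1.62]
False 0 0.02 [-0.07, 0.21, 1.98, -0.04, 0.4, 1.63]
False 0.8 0.13 [-0.06, -0.05, 1.99, -0.03, 0.65, 0.82]
False 0.8 0.02 [-0.07, 0.21, 1.98, -0.04, 0.4, 0.83]
False 1.571 0.13 [-0.06, -0.05, 1.99, -0.03, 0.65, 0.05]
False 1.571 0.02 [-0.07, 0.21, 1.98, -0.04, 0.4, 0.06]
False 1.65 0.13 [-0.06, -0.05, 1.99, -0.03, 0.65, -0.03]
False 1.65 0.02 [-0.07, 0.21, 1.98, -0.04, 0.4, -0.02]
True 0 0.13 [-0.06, -0.05, 1.99, -0.03, 0.65, -1.52]
True 0 0.02 [-0.07, 0.21, 1.98, -0.04, 0.4, -1.51]
True 0.8 0.13 [-0.06, -0.05, 1.99, -0.03, 0.65, -2.32]
True 0.8 0.02 [-0.07, 0.21, 1.98, -0.04, 0.4, -2.31]
True 1.571 0.13 None
True 1.571 0.02 None
True 1.65 0.13 None
True 1.65 0.02 None
```

Run:
```python
from h import *
from bench import env,kinematics,monitor,eyes
p=np.load("p.npy");H=np.array([.0046,.0143,0])
env.reach(face2w(p,H+[0,0,.13]).tolist(),tool(p,0).as_quat().tolist())
f=eyes.grab_frame("wrist");np.savez("pics/w1.npz",**f);cv2.imwrite("pics/w1.png",f["frame"][...,::-1])
print(monitor.sense()["clock"],monitor.sense()["position"])
```

```text
1.8167 [0.4862386  0.08079311 0.22475185]
```

View pics/w1.png

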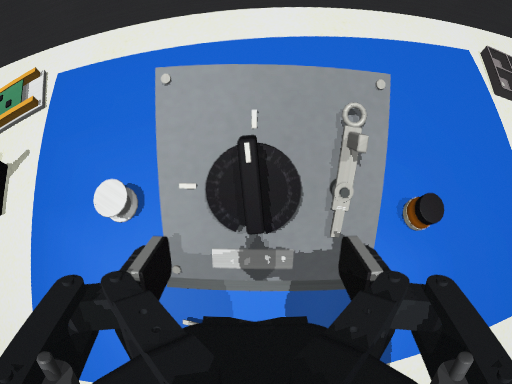

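Looking square at the face from close by: skirt centre at about (254,188), pointer end (248,138), tail (256,233), hasp pivot (344,191), eye (354,116), tab top (358,142). The back corners are at (156,68) and (391,75).

```bash
cat > fit2.py <<'E'
from h import *
f=dict(np.load("pics/w1.npz"));s0=np.load("pics/side0.npz");p0=np.load("p.npy")
g=cv2.cvtColor(f["frame"],cv2.COLOR_RGB2HSV)
m=((f["frame"].max(2)<55)*255).astype(np.uint8)[120:250,195:315];m=cv2.morphologyEx(m,cv2.MORPH_OPEN,np.ones((5,5)))
c=max(cv2.findContours(m,0,2)[0],key=cv2.contourArea)+[195,120];print("circ",cv2.minEnclosingCircle(c),cv2.boundingRect(c))
P={"BL":(.1,.12,.173),"BR":(.1,-.12,.173),"FL":(-.1,.12,.05),"FR":(-.1,-.12,.05)}
O=dict(BL=(156,68),BR=(391,75),FL=(166,281),FR=(376,290))
def res(p):
    o,Rb,_=box(p);return np.concatenate([proj(f,o+Rb.apply(P[k]),True)-v for k,v in O.items()])
p=least_squares(res,p0,loss="soft_l1").x;print(p0,p,res(p0).round(1),res(p).round(1))
np.save("p2.npy",p)
for q in(p0,p):
  for nm,px,h in(("skirt",(254,188),.019),("tip",(248,137),.055),("tail",(256,233),.05),("mk1",(246.5,143),.055),("mk2",(250,161),.055),("piv",(344,191),.016),("eye",(354,116),.014),("tab",(358,142),.048)):
    x=face_hit(q,f,px,True,h);print(nm,x.round(4),face2w(q,x).round(4))
E
python3 fit2.py
```

```text
circ ((253.66824340820312, 184.6800994873047), 50.059059143066406) (206, 135, 95, 99)
[ 0.54837922  0.06045677 -0.097719  ] [ 0.54541151  0.05564774 -0.11481364] [ -6.6   2.7  -6.3  -1.1  -0.4  -2.3 -11.4 -12.4] [-0.4  2.5  0.4  3.1  2.2 -1.8 -8.8 -9. ]
skirt [0.     0.0145 0.019 ] [0.5399 0.0758 0.1277]
tip [0.052  0.0193 0.055 ] [0.5658 0.0781 0.1856]
tail [-0.0331  0.0126  0.05  ] [0.4956 0.0783 0.1368]
mk1 [0.0472 0.0205 0.055 ] [0.5618 0.0798 0.1831]
mk2 [0.0325 0.0177 0.055 ] [0.5491 0.0782 0.1754]
piv [-0.0036 -0.0753  0.016 ] [ 0.5296 -0.0134  0.1232]
eye [ 0.0709 -0.0817  0.014 ] [ 0.5933 -0.0261  0.1605]
tab [ 0.0491 -0.0748  0.048 ] [ 0.5578 -0.0156  0.1781]
skirt [0.0022 0.0194 0.019 ] [0.5396 0.0759 0.1288]
tip [0.0539 0.0247 0.055 ] [0.5653 0.0782 0.1866]
tail [-0.0307  0.0168  0.05  ] [0.4954 0.0783 0.1381]
mk1 [0.0491 0.0258 0.055 ] [0.5614 0.0798 0.184 ]
mk2 [0.0345 0.0228 0.055 ] [0.5486 0.0782 0.1764]
piv [ 0.     -0.0698  0.016 ] [ 0.5291 -0.0127  0.1252]
eye [ 0.0741 -0.075   0.014 ] [ 0.5923 -0.0253  0.1622]
tab [ 0.0524 -0.0687  0.048 ] [ 0.557  -0.0149  0.1798]
```

Run:
```python
from h import *
from bench import env,kinematics,monitor,eyes
p=np.load("p2.npy");H=np.array([.002,.0197,0]);n=box(p)[2].apply([0,0,1])
q=tool(p,.1).as_quat().tolist()
def rep(t):
    s=monitor.sense();d=box(p)[2].inv().apply(s["position"]-face2w(p,H))
    print(t,round(s["clock"],2),"face mm",(d*1e3).round(1),"Fface",box(p)[2].inv().apply(s["contact_force"]).round(1),"tq",np.round(s["ft_torque"],2),"gap",round(s["finger_gap"],3),s["gripper_force"],"j6",round(s["joints"][5],3))
env.reach(face2w(p,H+[0,0,.10]).tolist(),q);rep("above")
print(env.movel(face2w(p,H+[0,0,.026]).tolist(),velocity=.06,guard=8));rep("down")
env.close_gripper(60);rep("closed")
f=eyes.grab_frame("wrist");cv2.imwrite("pics/w2.png",f["frame"][...,::-1])
f=eyes.grab_frame("side");cv2.imwrite("pics/s2.png",cv2.resize(f["frame"][100:300,150:360,::-1],None,fx=3,fy=3)[:600])
```

```text
above 2.07 face mm [-1.  -0.  99.3] Fface [ 0.4 -0.2  1. ] tq [0.02 0.25 0.01] gap 0.999 0.0 j6 1.573
False
down 3.45 face mm [ 0.2  0.  26.3] Fface [-0.6 -0.1  0.7] tq [-0.    0.2  -0.01] gap 1.001 0.0 j6 1.585
closed 4.1 face mm [ 0.   0.6 26.3] Fface [-2.   6.7  4.1] tq [0.78 0.34 0.47] gap 0.164 59.999510049819946 j6 1.585
```

View pics/s2.png

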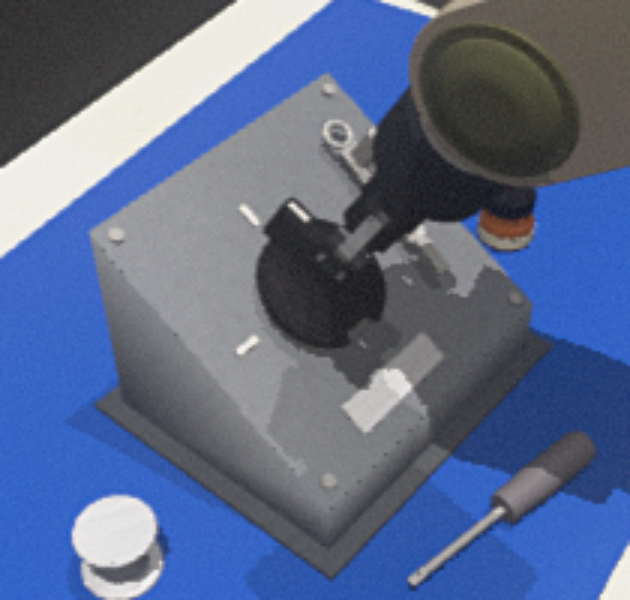

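```bash
cat >> h.py <<'E'
def rep(t,p,H):
    from bench import monitor
    s=monitor.sense();Rf=box(p)[2];d=Rf.inv().apply(s["position"]-face2w(p,H))
    print(t,round(s["clock"],2),"face mm",(d*1e3).round(1),"Fface",Rf.inv().apply(s["contact_force"]).round(1),"Tface",Rf.inv().apply(s["ft_torque"]).round(2),"gap",round(s["finger_gap"],3),"j6",round(s["joints"][5],3));return s
E
python3 - <<'E'
from h import *
from bench import env
p=np.load("p2.npy");H=np.array([.002,.0197,0])
for z in(.0215,.0175):
    print(env.movel(face2w(p,H+[0,.001,z]).tolist(),velocity=.02,guard=30));rep("push",p,H)
env.hold(.2);rep("hold",p,H)
E
```

```text
False
push 4.58 face mm [ 0.   1.  21.7] Fface [-1.5  1.2  7.6] Tface [-0.04  0.42  0.07] gap 0.162 j6 1.592
False
push 4.93 face mm [ 0.1  1.  17.7] Fface [-1.   0.3  8.7] Tface [-0.09  0.52  0.08] gap 0.163 j6 1.593
hold 5.13 face mm [ 0.1  1.  17.8] Fface [-1.5  1.   9.4] Tface [-0.1   0.5   0.07] gap 0.161 j6 1.593
```

Run:
```python
from h import *
from bench import env,monitor
p=np.load("p2.npy");H=np.array([.002,.0197,0])
env.movel(face2w(p,H+[0,.001,.0165]).tolist(),velocity=.02,guard=30);env.hold(.1);rep("push",p,H)
j=np.array(monitor.sense()["joints"])
for d in(.25,.5):
    env.set_joints((j-[0,0,0,0,0,d]).tolist());s=rep(d,p,H)
```

```text
push 5.48 face mm [ 0.2  1.1 17.2] Fface [-3.1 -0.4 17.5] Tface [-0.17  0.85  0.15] gap 0.162 j6 1.593
0.25 5.83 face mm [ 0.   1.6 17.6] Fface [-2.8  4.3  9.6] Tface [0.67 0.64 0.12] gap 0.16 j6 1.342
0.5 6.18 face mm [-0.3  2.1 17.5] Fface [-2.8  9.1  8.9] Tface [1.57 0.75 0.14] gap 0.161 j6 1.092
```

Run:
```python
from h import *
from bench import env,monitor,kinematics
p=np.load("p2.npy");H=np.array([.002,.0197,0]);A=np.array([-.0003,.0207,.0170])
for ph in(.6,.9,1.2,1.4,1.5,1.56):
    pos=face2w(p,A+.0023*np.array([np.cos(ph-.1),np.sin(ph-.1),0]))
    env.set_joints(list(kinematics.ik(pos.tolist(),tool(p,ph).as_quat().tolist())));s=rep(ph,p,H)
    T=abs(box(p)[2].inv().apply(s["ft_torque"])[2])
    if T>.8: print("stop");break
```

```text
0.6 6.43 face mm [-0.3  2.6 17.4] Fface [-2.5  4.8  9.3] Tface [0.59 0.59 0.09] gap 0.16 j6 1.099
0.9 6.82 face mm [-0.9  3.3 17.4] Fface [-2.9  5.5  9.9] Tface [0.97 0.66 0.1 ] gap 0.162 j6 0.802
1.2 7.2 face mm [-1.8  3.8 17.4] Fface [-4.6  6.5 11.5] Tface [1.16 0.82 0.14] gap 0.159 j6 0.504
1.4 7.51 face mm [-2.4  4.  17.4] Fface [-3.9  6.7 11. ] Tface [1.28 0.92 0.17] gap 0.163 j6 0.305
1.5 7.76 face mm [-2.7  4.1 17.4] Fface [-4.3  7.6 11.4] Tface [1.33 0.97 0.03] gap 0.164 j6 0.206
1.56 8.01 face mm [-2.9  4.1 17.4] Fface [-4.7  7.  12.5] Tface [ 1.38  0.97 -0.06] gap 0.16 j6 0.146
```

Run:
```python
from h import *
from bench import env,monitor,kinematics,eyes
p=np.load("p2.npy");H=np.array([.002,.0197,0]);A=np.array([-.0003,.0207,.0170])
for ph in(1.6,1.64,1.68):
    pos=face2w(p,A+.0023*np.array([np.cos(ph-.1),np.sin(ph-.1),0])+[0,.0005,0])
    env.set_joints(list(kinematics.ik(pos.tolist(),tool(p,ph).as_quat().tolist())));s=rep(ph,p,H)
    if abs(box(p)[2].inv().apply(s["ft_torque"])[2])>.5: print("stop");break
```

```text
1.6 8.26 face mm [-3.   4.4 17.3] Fface [-4.5  4.8 12.6] Tface [ 0.84  0.96 -0.38] gap 0.166 j6 0.11
1.64 8.51 face mm [-3.   4.4 17.3] Fface [-5.2  4.9 12.5] Tface [ 0.93  1.01 -0.85] gap 0.161 j6 0.071
stop
```

Stop reached: the reaction torque rises steeply. Now I'll let it spring out while still gripped, then release and retract.

Run:
```python
from h import *
from bench import env,monitor,kinematics,eyes
p=np.load("p2.npy");H=np.array([.002,.0197,0])
n=box(p)[2].apply([0,0,1])
def up(d,v): env.movel((np.array(monitor.sense()["position"])+d*n).tolist(),velocity=v)
up(.0092,.03);env.hold(.2);rep("out",p,H)
env.release();env.hold(.2);rep("open",p,H)
up(.09,.15);rep("up",p,H)
env.reach(face2w(p,np.array([.01,-.02,.14])).tolist(),tool(p,0).as_quat().tolist())
f=eyes.grab_frame("wrist");np.savez("pics/w3.npz",**f);cv2.imwrite("pics/w3.png",f["frame"][...,::-1]);rep("",p,H)
f=eyes.grab_frame("scene");np.savez("pics/c3.npz",**f)
```

```text
out 9.18 face mm [-3.3  4.5 26.5] Fface [-1.1  2.9  1.3] Tface [ 0.59  0.5  -0.9 ] gap 0.162 j6 0.071
open 10.07 face mm [-3.   4.4 26.5] Fface [-0.8  0.1  0.3] Tface [-0.02  0.21  0.02] gap 0.998 j6 0.07
up 10.82 face mm [ -3.4   4.4 116. ] Fface [ 0.3  0.6 -1.2] Tface [-0.04  0.28  0.01] gap 1.001 j6 0.053
 12.16 face mm [  7.8 -39.6 139.7] Fface [-0.  -0.3  0.4] Tface [-0.    0.2  -0.02] gap 0.998 j6 1.485
```

View pics/w3.png

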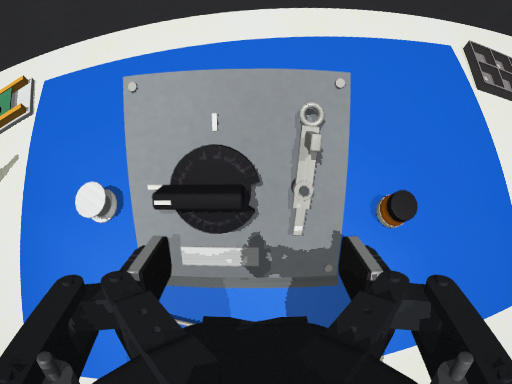

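The handle is at off with its pointer left at (155,200) and the force gone, so it has sprung out. The hasp is still parked: pivot (303,190), eye (312,115), tab top (316,142). Next I'll grasp the tab lightly and swing it.

Run:
```python
from h import *
from bench import env,monitor,kinematics,eyes
p=np.load("p2.npy");f=dict(np.load("pics/w3.npz"))
X={k:face_hit(p,f,px,True,h) for k,px,h in(("piv",(303,190),.016),("eye",(312,115),.014),("tab",(316,142),.048))}
for k,v in X.items():print(k,v.round(4))
V=np.array([0,-.0697,0])
j0=None
for a in np.r_[.07,.4,.8,1.2,1.5,1.62]:
  for z in(.1,.024):
    j=kinematics.ik(face2w(p,V+[.052*np.cos(a),-.052*np.sin(a),z]).tolist(),tool(p,np.pi-a).as_quat().tolist());print(a,z,None if j is None else np.round(j,2).tolist())
```

```text
piv [-0.0005 -0.0691  0.016 ]
eye [ 0.0747 -0.0759  0.014 ]
tab [ 0.0518 -0.0735  0.048 ]
0.07 0.1 [-0.31, 0.03, 1.92, 0.16, 0.66, -1.79]
0.07 0.024 [-0.29, 0.2, 1.91, 0.19, 0.5, -1.81]
0.4 0.1 [-0.35, 0.02, 1.93, 0.2, 0.67, -1.53]
0.4 0.024 [-0.33, 0.19, 1.92, 0.23, 0.5, -1.56]
0.8 0.1 [-0.41, -0.0, 1.97, 0.25, 0.66, -1.22]
0.8 0.024 [-0.38, 0.18, 1.96, 0.29, 0.49, -1.26]
1.2 0.1 [-0.45, -0.03, 2.02, 0.29, 0.65, -0.89]
1.2 0.024 [-0.42, 0.16, 2.01, 0.35, 0.47, -0.95]
1.5 0.1 [-0.47, -0.05, 2.06, 0.32, 0.63, -0.64]
1.5 0.024 [-0.43, 0.15, 2.05, 0.39, 0.44, -0.7]
1.62 0.1 [-0.48, -0.06, 2.08, 0.32, 0.62, -0.53]
1.62 0.024 [-0.44, 0.14, 2.07, 0.41, 0.43, -0.6]
```

```bash
cat > hp.py <<'E'
from h import *
from bench import env,monitor,kinematics,eyes
p=np.load("p2.npy");V=np.array([-.0003,-.0693,0])
def pose(a,z,r=.052): return face2w(p,V+[r*np.cos(a),-r*np.sin(a),z]).tolist(),tool(p,np.pi-a).as_quat().tolist()
E
python3 - <<'E'
from hp import *
a=.085
env.reach(*pose(a,.12));rep("above",p,V)
print(env.movel(pose(a,.025)[0],velocity=.06,guard=8));rep("down",p,V)
env.close_gripper(25);rep("closed",p,V)
f=eyes.grab_frame("side");cv2.imwrite("pics/s4.png",cv2.resize(f["frame"][100:300,150:360,::-1],None,fx=3,fy=3)[:600])
E
```

```text
above 14.95 face mm [ 51.8  -4.4 120. ] Fface [-0.3  0.7  0.3] Tface [-0.04  0.23 -0.01] gap 1.0 j6 -1.775
False
down 16.68 face mm [52.  -4.4 25.3] Fface [-0.   0.7 -0.9] Tface [-0.01  0.27  0.02] gap 0.999 j6 -1.801
closed 17.38 face mm [51.9 -4.4 25.1] Fface [-0.6 -0.1  0.7] Tface [-0.02  0.32  0.01] gap 0.096 j6 -1.801
```

View pics/s4.png

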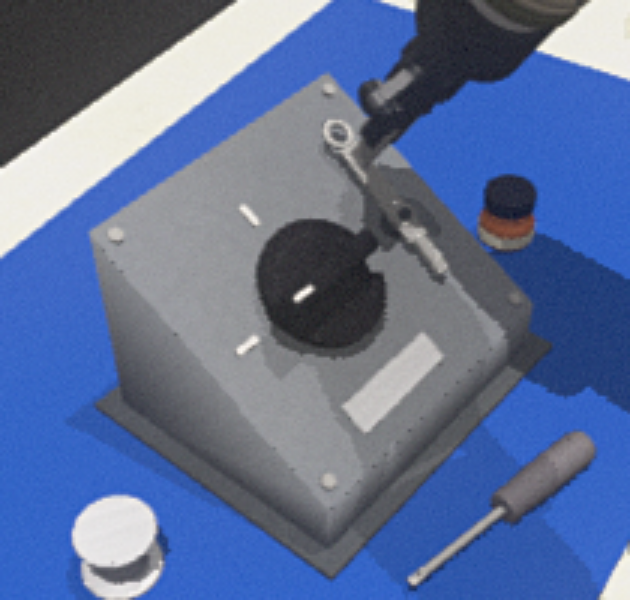

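The fingers hold the tab (gap matches 10 mm) and the handle points to off. Next is the swing.

Run:
```python
from hp import *
for a in np.r_[.2:1.45:.2,1.5,1.55,1.59,1.63]:
    j=kinematics.ik(*pose(a,.025));env.set_joints(list(j));s=rep(round(a,2),p,V)
    F=box(p)[2].inv().apply(s["contact_force"])
    if np.hypot(F[0],F[1])>22: print("stop");break
```

```text
0.2 17.68 face mm [ 51.  -10.5  25. ] Fface [-0.5 -0.7  2.3] Tface [-0.19  0.27 -0.03] gap 0.096 j6 -1.715
0.4 17.95 face mm [ 47.9 -20.4  25. ] Fface [-0.9 -0.9  0.6] Tface [-0.24  0.27  0.01] gap 0.093 j6 -1.565
0.6 18.23 face mm [ 43.1 -29.4  25.1] Fface [ 0.3 -2.1 -0.1] Tface [-0.27  0.26  0.01] gap 0.096 j6 -1.414
0.8 18.5 face mm [ 36.5 -37.3  25.1] Fface [ 0.3 -3.2  0.2] Tface [-0.53  0.22 -0.03] gap 0.09 j6 -1.262
1.0 18.77 face mm [ 28.5 -43.9  25.1] Fface [-0.2 -5.4  0.2] Tface [-0.81  0.23  0.1 ] gap 0.094 j6 -1.106
1.2 19.05 face mm [ 19.3 -48.8  25.1] Fface [-0.3 -5.9  0.7] Tface [-1.09  0.27  0.02] gap 0.096 j6 -0.949
1.4 19.32 face mm [  9.3 -51.8  25.1] Fface [-0.9 -8.6  1.1] Tface [-1.58  0.42  0.17] gap 0.094 j6 -0.789
1.5 19.57 face mm [  4.1 -52.5  25. ] Fface [-2.5 -9.6  2.1] Tface [-1.77  0.6   0.05] gap 0.097 j6 -0.707
1.55 19.82 face mm [  1.7 -52.7  25.1] Fface [ -0.9 -10.2   2.3] Tface [-1.86  0.61  0.07] gap 0.092 j6 -0.665
1.59 20.07 face mm [ -0.4 -52.7  25. ] Fface [ -2.7 -11.8   1.8] Tface [-1.92  0.62  0.07] gap 0.096 j6 -0.632
1.63 20.32 face mm [ -1.2 -52.8  25.2] Fface [ 3.4 -9.  -2.9] Tface [-1.49 -0.34  0.16] gap 0.094 j6 -0.598
```

Run:
```python
from hp import *
env.set_joints(list(kinematics.ik(*pose(1.65,.025))));rep("1.65",p,V)
env.release();n=box(p)[2].apply([0,0,1])
env.movel((np.array(monitor.sense()["position"])+.12*n).tolist(),velocity=.12);rep("up",p,V)
f=eyes.grab_frame("wrist");w=f["frame"];s=eyes.grab_frame("side")["frame"][80:310,140:370]
cv2.imwrite("pics/end.png",np.hstack([cv2.resize(w,(400,300)),cv2.resize(s,(400,300))])[...,::-1])
```

```text
1.65 20.57 face mm [ -1.4 -52.8  25.3] Fface [ 7.9 -6.8 -5. ] Tface [-1.18 -0.91  0.15] gap 0.097 j6 -0.581
up 22.45 face mm [ -4.5 -51.8 144.6] Fface [-0.4  0.2 -0.1] Tface [0.1  0.24 0.06] gap 1.001 j6 -0.483
```

View pics/end.png

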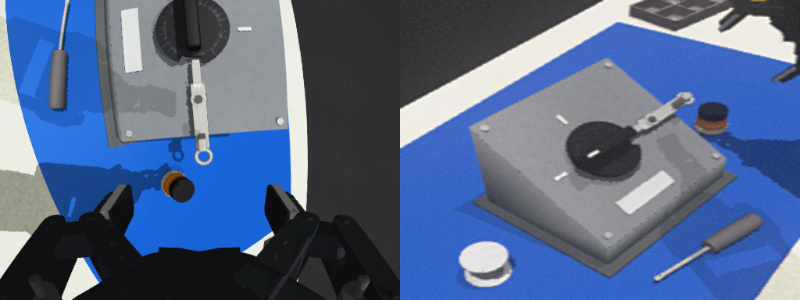

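The hasp is fully out, with its eye past the box edge at (204,157). The handle is at off, the bystanders have not moved and the gripper is clear.

```bash
python3 -c "
from bench import job;print(job.hand_in())"
```

```text
the job is handed in; nothing more can be done
None
```

The job is handed in: the handle is locked at off and sprung out, the hasp was then swung fully out to its stop, and the spool, jar and screwdriver look unmoved; `hand_in()` returned no verdict.

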